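# Register a specimen carrier against the flip stop

### The arm

A 7-joint arm with a two-finger parallel gripper is mounted at the origin on the work surface. World frame = base frame: x ahead of the robot, y to its left, z up, the work surface at z = 0. Lengths are in m, angles in rad, forces in N, time in s.
With the tool pointing down it reaches from about 0.425 to 0.95 m from the base axis. Payload 16.7 kg.
Tool frame: the origin (TCP) lies between the finger pads; the fingertips stand 22 mm ahead of it and the grasp point (between the pads) lies 3 mm ahead of it; z points along the fingers, y is the line along which they close (so a half turn about z gives the same grasp; the last joint's range is limited). The gripper opens to 94 mm and grips with 3 to 60 N. Pads are 16 mm wide; open, the fingers measure 119 mm over their backs; the gripper's body (75 mm by 177 mm) begins 78 mm behind the grasp point.
Start: joints at [1.065, 0.426, 0.074, 1.606, -0.034, 1.111, -0.067], TCP at [0.235, -0.633, 0.227] pointing down, gripper open.
Joint ranges: [-2.85, 2.85], [-0.5, 2.14], [-1.23, 1.37], [0.21, 2.46], [-1.02, 4.16], [0.16, 2.05], [-2.73, 2.73]. Speed limits (rad/s): [1.89, 1.89, 2.39, 2.39, 3.01, 3.01, 3.01].

### API

Orientations are given as a unit quaternion [x, y, z, w].
In Python, from station import readout, snapshot, r gives the robot as it stands.
- The arm moves only by the tool play_rows, never from a script. Its argument "moves" is a list that holds one entry, the list of rows, each a list of 7 numbers: the turn, a rotation vector about the tool's x, y, z in rad, then the shift along the tool's x, y, z in mm, then the closure, from -1 (fully open) to 1 (shut). In form: [[[rx, ry, rz, tx, ty, tz, gripper], ...]]. A call has 1 to 10 rows; each row is the pose to reach, as a shift and turn from the pose commanded when the call began, along the tool's axes at that moment; what a row does not reach only later rows make up. A row lasts 1/12 s, in which the tool goes at most 41.7 mm and 7.16 degrees, less where a joint would pass 70% of its speed; a pose out of reach is approached as far as the arm can. A call with a gripper value outside its range is refused whole. The fingers move at their own pace and stop on an object; "grip_force" is the grip in N (left out, the last holds). Time passes only in rows, so rows that repeat a pose let the fingers close. It gives the time, the measured TCP pose, the force, the opening and the grip force at its end, in the units of the state.
- readout.state(): the state, without advancing time (a new reading comes with each control period).
- snapshot(name): name is "side" or "top"; returns a dict with "image" (420x560x3 uint8, red, green, blue), "intrinsics" (3x3 intrinsics, pixels), "k1" (the pictures are not rectified: a ray, as slopes to the right and down, at radius r is drawn at 1 + k1 r^2 times it, then the intrinsics apply), "view" (4x4, takes a point from world to camera coordinates). Camera axes: x right, y up, looking along -z (the intrinsics and any distortion apply to the point x, -y, -z); pixel columns grow to the right and rows downward; lengths in m; the calibration is good to about 2 mm. A picture is of the moment at which its call begins. There is no depth.
- r.sign_off(): hands the job in; it is judged then, once.
The state is a dict: "clock": time; "joint_positions": joint angles; "joint_vel": joint speeds; "joint_efforts": joint torques, N m; "tcp_pos": TCP position; "ee_rot": TCP orientation; "contact_force": force on the tool from outside, world axes, zero at the start; "torque": the same for the moment, N m; "opening": finger opening in m; "grip_force": force on a finger pad.
Only numpy, scipy, OpenCV 4.12 (cv2) and the standard library are available. Lean on these libraries where they do the work, as an engineer would, in place of code of your own. Each camera call takes 0.05 s, during which the arm holds its last target. There are 200 camera calls.

### The job

Swing the steel stop flag on the fence of the microscope's loading plate fully down into the path; then slide the aluminium specimen carrier along the plate so that it lies flush along the fence and up against the end of the flag's brass set screw, pressing it there for about a second with roughly 10 N (at least 7, never more than 13, and never hard into the fence: at most 25 N). Leave it there, touching fence and screw, without lifting or tipping it or disturbing the things around.

Things in the scene. Friction and masses are not known exactly. Their poses are not given: they have to be found in the camera images.
- plate: Grey fixed plate 150 x 360 x 12 mm with an aluminium fence (22 mm thick, top 42 mm above the table) along its far edge. Origin: table level, below the middle of the fence's front face, which is the plane x = 0. x points into the fence, away from the robot; y along it to the left; z up. Plate top z = 12 mm, near edge x = -120 mm, ends y = -180 and 180 mm.
- carrier_centre (a point): Centre (half-way up) of the specimen carrier: a loose plain aluminium block, 50 mm (its x) x 80 mm (its y) x 22 mm tall, 0.17 to 0.31 kg, a glass slide on its top. It starts on the plate before the right-hand part of the fence, off it and a little skewed. Its axes are parallel to the plate's when it lies square. Sliding it takes about 1 to 3 N.
- carrier: The same specimen carrier; origin at the centre of its underside, axes as above.
- flag_hinge (a point): Middle of the hinge pin of the flip stop, which is clamped on the left-hand part of the fence. The pin is parallel to the fence, 28 mm behind the fence's front face and 62 mm above the table. Axes parallel to the plate's.
- flag (a joint): Angle of the steel stop flag: 0 = its arm points up and leans 25 degrees back, away from the robot; 2.0 rad = fully down on its end stop, its arm level, pointing to the robot, square to the fence. Starts between 0 and 0.45. The hinge is stiff: the flag stays where it is left; about 2 N near its free end moves it.
- flag_back (a point): Point on the middle of the flag's back, 55 mm from the hinge pin and 4 mm off the arm's centre line; x points from the free end to the pin, z out of the back. Arm 74 mm long from the pin, 16 mm wide along the fence, 8 mm thick (4 mm each side of the pin's centre). Under its outer 42 mm hangs a blade 16 mm thick along the fence, whose lower edge is 3 mm above the plate when down. The back (top when down) can be pushed.
- stop_face (a point): Middle of the flag's right-hand face once down: 25 mm before the fence's face, 23 mm above the table, 8 mm right of the hinge's middle; axes as the plate's. From it a brass set screw, 13 mm thick, stands 2 to 26 mm out to the right (-y): its setting differs each time and is not measured; the carrier bears on its end. The stop is in stiff rubber: yields 0.12 mm/N.
- dust_cap: Bystander, not to be disturbed: a black dust cap 32 mm wide, 16 mm tall, lying on the loading plate beyond the flip stop. Origin at its underside.
- objective: Bystander, not to be disturbed: a steel microscope objective 28 mm wide, 46 mm tall, standing behind the fence. Origin at its underside.
- oil_bottle: Bystander, not to be disturbed: an amber bottle 30 mm wide, 62 mm tall, standing behind the fence. Origin at its underside.
- dish: Bystander, not to be disturbed: a shallow glass dish 86 mm wide, 16 mm tall, in front of the plate. Origin at its underside.
- slide_box: Bystander, not to be disturbed: a grey slide box 85 x 100 x 32 mm, to the right of the plate. Origin at its underside.
- lens_brush: Bystander, not to be disturbed: a lens brush 160 mm long, to the left of the plate. Origin at its underside, axis x along it.
- wash_bottle: Bystander, not to be disturbed: a white wash bottle 60 mm wide, 150 mm tall, to the right of the plate. Origin at its underside.

How it is judged:
By the outcome, as a careful person would: the job done as asked, in the order asked, and still so for the second after the job is handed in, with the robot touching nothing.
It also fails if it takes over 72 s, if anything falls off the work surface, if the arm or the gripper's body presses on something with over 40 N, if the wrist force passes 120 N, or if a joint passes its speed limit or range.

## Working session

There is one attempt and no reset: what is moved stays moved. The work goes in short steps, Python scripts to look and compute and a tool call to move; the robot and the scene stay as the last step left them, time stands still between calls to the robot, and variables do not carry over. Pictures are saved under pics/ and viewed, at most 12 in all, crops included, and the job is handed in when it is done.

Besides the shell and the picture viewer there is one more tool, called after "Call:" by a JSON object that holds its "method" and its "body". play_rows: Moves the arm, as the interface text tells. Its arguments: {"type":"object","properties":{"moves":{"type":"array"},"grip_force":{"type":"number"}},"required":["moves"]}

```bash
mkdir -p pics; ls
python3 - <<'E'
from station import readout, snapshot, r
import cv2, numpy as np
print(readout.state())
for n in("side","top"):
    s=snapshot(n); cv2.imwrite(f"pics/{n}0.png",s["image"][:,:,::-1]); print(n,s["intrinsics"],s["k1"],np.round(s["view"],4).tolist())
E
```

```text
pics
{'clock': 0.0, 'joint_positions': array([ 1.06550119,  0.42671666,  0.07385765,  1.60659985, -0.0341255 ,
        1.11078777, -0.06711459]), 'joint_vel': array([-0.00129518, -0.00017741, -0.00086128, -0.0010814 ,  0.00048935,
       -0.00063744, -0.00144301]), 'joint_efforts': array([ 3.20574247e-03, -9.35796189e+01,  3.66754688e+00, -4.54171443e+01,
       -4.87156736e-02,  2.01136654e-02,  2.30094347e-04]), 'tcp_pos': array([ 0.23496241, -0.63235457,  0.22678918]), 'ee_rot': array([ 9.84223343e-01,  1.76929417e-01, -1.45780534e-04, -6.08830244e-04]), 'contact_force': array([0.82195675, 0.81415888, 0.06119739]), 'torque': array([ 0.0297248 , -0.00073646, -0.0058349 ]), 'grip_force': 0.0, 'opening': 0.09398268791166217}
side [[463.73687849   0.         282.67112316]
 [  0.         463.73687849 206.27816978]
 [  0.           0.           1.        ]] -0.021502369750250543 [[0.9484, -0.3169, 0.0142, -0.5604], [0.233, 0.7265, 0.6465, -0.1844], [-0.2152, -0.6098, 0.7628, -0.9789], [0.0, 0.0, 0.0, 1.0]]
top [[394.99162923   0.         279.45272457]
 [  0.         394.99162923 205.0987911 ]
 [  0.           0.           1.        ]] 0.02780888036231217 [[-0.0034, -0.9999, 0.0122, -0.0456], [0.9913, -0.0017, 0.1314, -0.556], [-0.1314, 0.0125, 0.9912, -1.0692], [0.0, 0.0, 0.0, 1.0]]
```

View pics/side0.png

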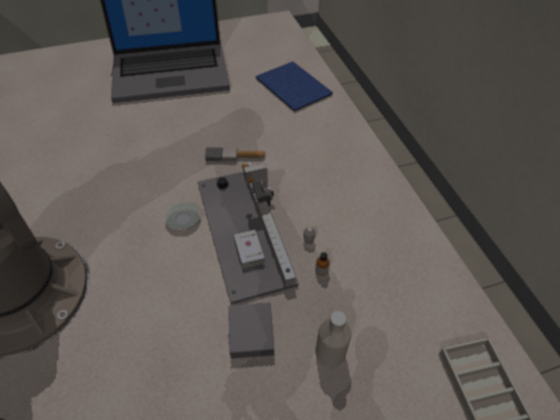

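View pics/top0.png

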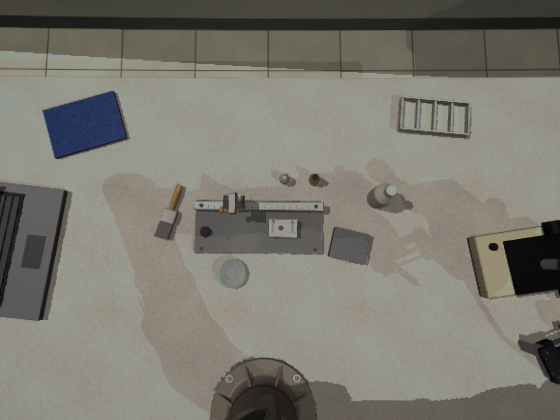

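The side view shows the plate spanning about (200-295, 180-295), with the carrier at (249,247) and the flag at (262,190). In the top view, the plate spans (194-324, 202-255), the flag is at (233,203), the carrier at (283,228) and the cap at (206,232). I'll enlarge crops of both.

```bash
cat > h.py <<'E'
import cv2, numpy as np
from station import readout, snapshot, r
def snap(n):
    s=snapshot(n); s["view"]=np.array(s["view"]); s["K"]=np.array(s["intrinsics"]); return s
def dist(s): return np.array([s["k1"],0,0,0,0.])
def proj(s,P):
    c=np.c_[np.atleast_2d(P),np.ones(len(np.atleast_2d(P)))]@s["view"].T
    c=c[:,:3]*[1,-1,-1]
    return cv2.projectPoints(c,np.zeros(3),np.zeros(3),s["K"],dist(s))[0][:,0]
def ray(s,px):
    u=cv2.undistortPoints(np.array(px,float).reshape(-1,1,2),s["K"],dist(s))[:,0]
    R=s["view"][:3,:3]; t=s["view"][:3,3]
    d=np.c_[u[:,0],-u[:,1],-np.ones(len(u))]@R
    return -R.T@t, d
def onplane(s,px,z):
    o,d=ray(s,px); return o+d*((z-o[2])/d[:,2])[:,None]
def two(s1,p1,s2,p2):
    o1,d1=ray(s1,[p1]);o2,d2=ray(s2,[p2]);A=np.c_[d1[0],-d2[0]]
    k=np.linalg.lstsq(A,o2-o1,rcond=None)[0]
    a=o1+k[0]*d1[0];b=o2+k[1]*d2[0]; return (a+b)/2,np.linalg.norm(a-b)
def crop(s,x0,y0,w,h,f,name):
    cv2.imwrite(name,cv2.resize(s["image"][y0:y0+h,x0:x0+w,::-1],None,fx=f,fy=f,interpolation=cv2.INTER_CUBIC)*1)
E
python3 - <<'E'
from h import *
t=snap("top");s=snap("side")
for v in(t,s): v["image"]=np.clip(v["image"].astype(float)*1.7,0,255).astype(np.uint8)
crop(t,186,165,160,100,5,"pics/t1.png");crop(s,190,140,130,160,3.7,"pics/s1.png")
E
```

```text
(no output)
```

View pics/t1.png

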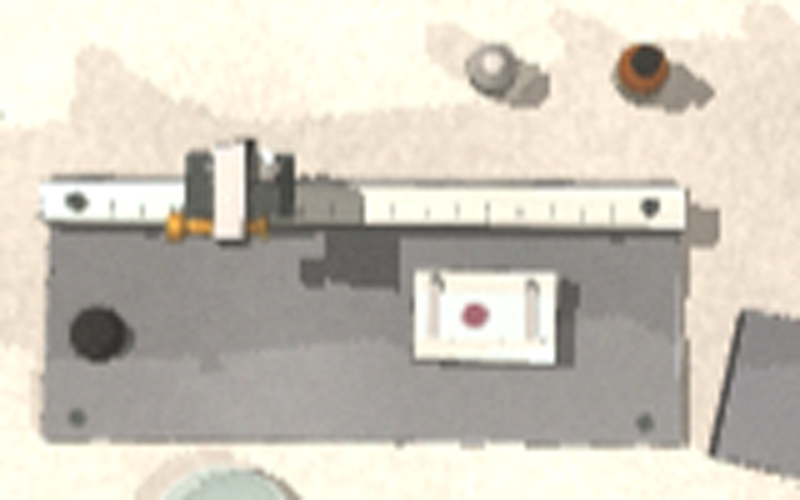

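View pics/s1.png

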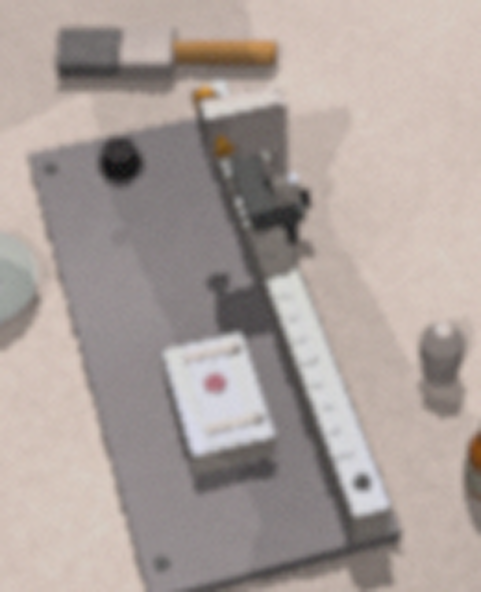

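The enlarged top view (5x, offset 186,165) shows:
- fence top: corners about (48,180), (685,183), (685,230), (48,226)
- plate near corners: (40,440), (688,443)
- flag: upright, a white end strip at (230,140-240), with the brass screw at (262,228) on the right
- carrier top: (414-557, 268-364)

The side view agrees with this. I'll measure from these.

Run:
```python
from h import *
t=snap("top");s=snap("side")
T=lambda p:np.array(p,float)/5+[186-.4,165-.4]
S=lambda p:np.array(p,float)/3.7+[190-.36,140-.36]
np.set_printoptions(precision=4,suppress=True)
print("fence front top",onplane(t,T([[48,226],[685,230]]),.042))
print("fence back top",onplane(t,T([[42,180],[685,183]]),.042))
print("plate near",onplane(t,T([[40,440],[688,443]]),.012))
print("plate near side",onplane(s,S([[30,155],[150,590]]),.012))
print("fence front-right side/back", onplane(s,S([[355,515],[388,510]]),.042))
for v,n,(x0,y0,x1,y1) in((t,"top",(262,215,302,242)),(s,"side",(225,222,270,268))):
    g=v["image"].astype(int).min(2)[y0:y1,x0:x1]
    _,m=cv2.threshold(g.astype(np.uint8),0,255,cv2.THRESH_BINARY+cv2.THRESH_OTSU)
    c=max(cv2.findContours(m,cv2.RETR_EXTERNAL,cv2.CHAIN_APPROX_NONE)[0],key=cv2.contourArea)
    P=onplane(v,c[:,0]+[x0,y0],.034)[:,:2]
    rc=cv2.minAreaRect((P*1000).astype(np.float32)); print(n,"carrier",_,rc)
print("corners side",onplane(s,S([[163,350],[238,333],[272,440],[190,455]]),.034))
print("corners top",onplane(t,T([[414,268],[557,272],[556,364],[414,360]]),.034))
for nm,a,b in(("flag near right",(243,240),(205,106)),("flag top far-right",(246,141),(284,97)),):
    print(nm,two(t,T(a),s,S(b)))
print("flag end at z=.13",onplane(t,T([[215,240],[243,240],[218,141],[246,141]]),.125))
print("cap",onplane(t,T([[98,333]]),.028))
```

```text
fence front top [[ 0.5424  0.1867  0.042 ]
 [ 0.5395 -0.1671  0.042 ]]
fence back top [[ 0.5682  0.1906  0.042 ]
 [ 0.5659 -0.1676  0.042 ]]
plate near [[ 0.425   0.1941  0.012 ]
 [ 0.4221 -0.1703  0.012 ]]
plate near side [[ 0.4272  0.1928  0.012 ]
 [ 0.4226 -0.1584  0.012 ]]
fence front-right side/back [[ 0.5416 -0.1648  0.042 ]
 [ 0.5603 -0.1674  0.042 ]]
top carrier 108.0 ((491.90484619140625, -55.4483757019043), (75.48497772216797, 50.224674224853516), 89.87625885009766)
side carrier 94.0 ((492.3956298828125, -53.23188018798828), (81.50897216796875, 49.976016998291016), 88.46036529541016)
corners side [[ 0.4693 -0.0138  0.034 ]
 [ 0.5164 -0.0153  0.034 ]
 [ 0.5134 -0.097   0.034 ]
 [ 0.465  -0.0924  0.034 ]]
corners top [[ 0.5193 -0.0161  0.034 ]
 [ 0.5169 -0.096   0.034 ]
 [ 0.4656 -0.095   0.034 ]
 [ 0.468  -0.0161  0.034 ]]
flag near right (array([0.5231, 0.0676, 0.1495]), np.float64(0.0018400803596731383))
flag top far-right (array([0.5733, 0.0675, 0.1423]), np.float64(0.0005351984680476517))
flag end at z=.13 [[0.525  0.0845 0.125 ]
 [0.525  0.0702 0.125 ]
 [0.5764 0.0837 0.125 ]
 [0.5764 0.0692 0.125 ]]
cap [[0.4839 0.1602 0.028 ]]
```

Call:
{"method": "play_rows", "body": {"moves": [[[0,0,0.12,30,-27,0,1],[0,0,0.24,58,-53,0,1],[0,0,0.365,87,-80,0,1],[0,0,0.365,116,-106,0,1],[0,0,0.365,145,-132,0,1],[0,0,0.365,174,-159,0,1],[0,0,0.365,203,-185,0,1],[0,0,0.365,232,-212,0,1],[0,0,0.365,261,-238,0,1],[0,0,0.365,290,-265,0,1]]]}}

```text
clock: 1.13
tcp_pos: [0.4152, -0.2816, 0.2278]
ee_rot: [1.0, -0.005, 0.0, 0.0]
contact_force: [1.4, 0.1, -0.4]
opening: 0.0308
grip_force: 0.0
```

Call:
{"method": "play_rows", "body": {"moves": [[[0,0,0,19,-36,0,1],[0,0,0,38,-72,0,1],[0,0,0,56,-106,0,1],[0,0,0,75,-142,0,1],[0,0,0,94,-178,0,1],[0,0,0,113,-214,0,1],[0,0,0,132,-250,0,1],[0,0,0,150,-285,0,1],[0,0,0,170,-322,0,1],[0,0,0,186,-358,0,1]]]}}

```text
clock: 1.97
tcp_pos: [0.6049, 0.0748, 0.2276]
ee_rot: [1.0, -0.005, 0.0, -0.0]
contact_force: [1.4, -0.5, 0.3]
opening: 0.0007
grip_force: 0.0
```

Call:
{"method": "play_rows", "body": {"moves": [[[0,0,0,2,0,0,1],[0,0,0,4,0,0,1],[0,0,0,4,0,0,1]]]}}

```text
clock: 2.22
tcp_pos: [0.608, 0.0725, 0.2272]
ee_rot: [1.0, -0.005, -0.0, 0.0]
contact_force: [0.5, -0.8, 1.6]
opening: 0.0004
grip_force: 0.0
```

Run:
```python
from h import *
s=snap("side");t=snap("top")
for v in(t,s): v["image"]=np.clip(v["image"].astype(float)*1.7,0,255).astype(np.uint8)
a=cv2.resize(s["image"][130:230,190:320],None,fx=4,fy=4); b=cv2.resize(t["image"][140:240,190:260],None,fx=4,fy=4)
cv2.imwrite("pics/b2.png",np.hstack([a,b])[:,:,::-1])
st=readout.state();print(st["tcp_pos"],st["ee_rot"],st["contact_force"],st["joint_positions"])
```

```text
[0.60770492 0.07139813 0.22746817] [ 9.99984675e-01 -5.52718292e-03 -9.42463258e-05  3.00669262e-04] [0.15637649 0.07229253 0.55922181] [ 0.01002108  0.34027207 -0.29263705  1.73669702  0.10992722  1.08092414
 -1.90047333]
```

View pics/b2.png

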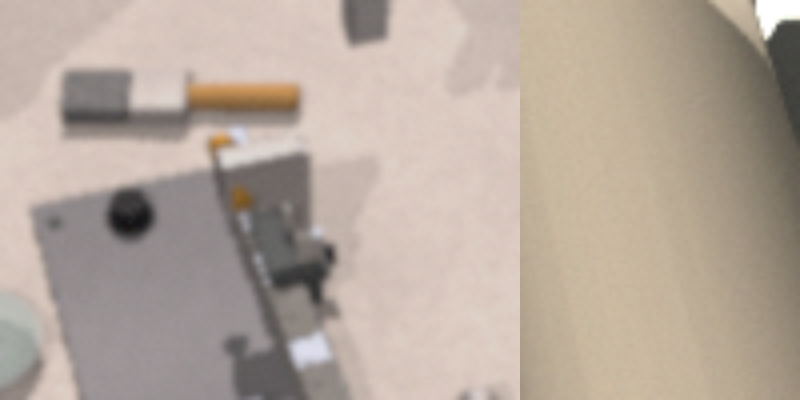

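The fingertip bottom is at crop (365,40), which is behind and above the flag's far top corner at (308,150). The arm blocks the top view here. I'll descend behind the flag.

Call:
{"method": "play_rows", "body": {"moves": [[[0,0,0,-2,-4,25,1],[0,0,0,-4,-4,50,1],[0,0,0,-4,-4,68,1],[0,0,0,-4,-4,80,1],[0,0,0,-4,-4,86,1],[0,0,0,-4,-4,86,1]]]}}

```text
clock: 2.82
tcp_pos: [0.6036, 0.0761, 0.1408]
ee_rot: [1.0, -0.005, -0.001, 0.0]
contact_force: [-0.2, 0.1, -0.9]
opening: 0.0006
grip_force: 0.0
```

Run:
```python
from h import *
s=snap("side")
st=readout.state();print(st["tcp_pos"],st["contact_force"])
im=np.clip(s["image"].astype(float)*1.7,0,255).astype(np.uint8)
cv2.imwrite("pics/b3.png",cv2.resize(im[100:200,210:310],None,fx=5,fy=5)[:,:,::-1])
```

```text
[0.60409989 0.07642509 0.14178188] [ 0.54015474  0.3454448  -0.29556523]
```

View pics/b3.png

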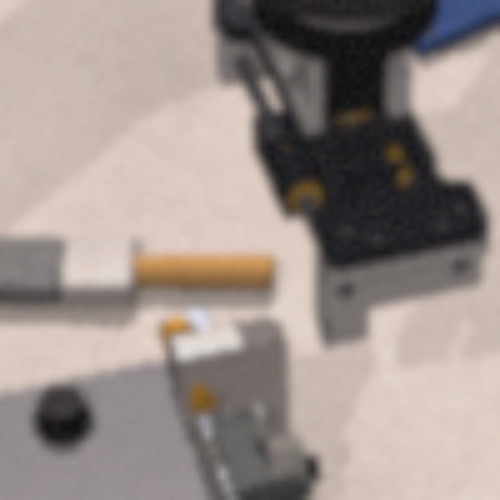

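The finger bottom at (345,335) is behind the flag, whose back edge is at (285,330), and it is clear. I'll sweep along the arc.

Call:
{"method": "play_rows", "body": {"moves": [[[0,0,0,-8,0,0,1],[0,0,0,-15,0,0,1],[0,0,0,-21,0,0,1],[0,0,0,-26,0,0,1],[0,0,0,-31,0,0.5,1],[0,0,0,-36,0,1,1],[0,0,0,-41,0,2.5,1],[0,0,0,-45.5,0,4,1],[0,0,0,-50,0,5.5,1],[0,0,0,-54,0,8,1]]]}}

```text
clock: 3.7
tcp_pos: [0.5496, 0.0775, 0.1334]
ee_rot: [1.0, -0.005, 0.0, -0.0]
contact_force: [0.4, 0.3, 0.9]
opening: 0.0006
grip_force: 0.4
```

Call:
{"method": "play_rows", "body": {"moves": [[[0,0,0,-5,0,3,1],[0,0,0,-9,0,6,1],[0,0,0,-12.5,0,9.5,1],[0,0,0,-16,0,13,1],[0,0,0,-19,0,17,1],[0,0,0,-21.5,0,21.5,1],[0,0,0,-23.5,0,26,1],[0,0,0,-25,0,30,1],[0,0,0,-26,0,34,1],[0,0,0,-27,0,38,1]]]}}

```text
clock: 4.53
tcp_pos: [0.5228, 0.0777, 0.095]
ee_rot: [1.0, -0.005, -0.0, -0.0]
contact_force: [-0.6, 0.1, 1.0]
opening: 0.001
grip_force: 0.4
```

Call:
{"method": "play_rows", "body": {"moves": [[[0,0,0,-0.5,0,2,1],[0,0,0,-1,0,4,1],[0,0,0,-1,0,5,1],[0,0,0,-1,0,6,1],[0,0,0,-1,0,6,1]]]}}

```text
clock: 4.95
tcp_pos: [0.522, 0.0777, 0.0894]
ee_rot: [1.0, -0.005, -0.0, -0.0]
contact_force: [0.1, 0.5, -0.1]
opening: 0.0004
grip_force: 0.0
```

Call:
{"method": "play_rows", "body": {"moves": [[[0,0,0,0,0,0.7,1],[0,0,0,0,0,1.4,1],[0,0,0,0,0,1.4,1]]]}}

```text
clock: 5.2
tcp_pos: [0.522, 0.0778, 0.0882]
ee_rot: [1.0, -0.005, 0.0, -0.0]
contact_force: [-1.3, 0.5, 3.2]
opening: 0.0003
grip_force: 1.7
```

Run:
```python
from h import *
s=snap("side")
st=readout.state();print(st["tcp_pos"],st["contact_force"])
im=np.clip(s["image"].astype(float)*1.7,0,255).astype(np.uint8)
cv2.imwrite("pics/b4.png",cv2.resize(im[130:230,210:310],None,fx=5,fy=5)[:,:,::-1])
```

```text
[0.52205984 0.07777951 0.08825829] [-1.08285308 -0.42687785  3.31972016]
```

View pics/b4.png

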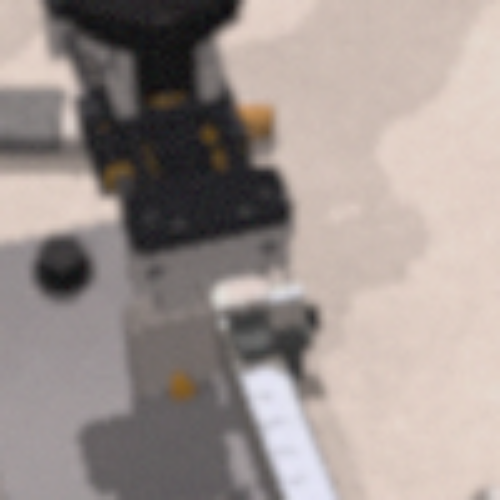

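The flag is down with the finger on its back, and the brass screw end shows at crop (182,385). I'll push a little harder to be sure it is on the stop.

Call:
{"method": "play_rows", "body": {"moves": [[[0,0,0,0,0,0.5,1],[0,0,0,0,0,1.0,1],[0,0,0,0,0,1.0,1],[0,0,0,0,0,1.0,1]]]}}

```text
clock: 5.58
tcp_pos: [0.5221, 0.0778, 0.0879]
ee_rot: [1.0, -0.005, 0.0, 0.0]
contact_force: [-5.2, -0.0, 17.7]
opening: 0.0006
grip_force: 8.7
```

Call:
{"method": "play_rows", "body": {"moves": [[[0,0,0,0,0,-20,1],[0,0,0,0,0,-50,1],[0,0,0,-15,20,-75,0.15],[0,0,0,-30,50,-80,0.15],[0,0,0,-45,80,-80,0.15],[0,0,0,-60,105,-80,0.15],[0,0,0,-75,125,-80,0.15],[0,0,0,-79,134,-80,0.15],[0,0,0,-79,134,-80,0.15],[0,0,0,-79,134,-80,0.15]]]}}

```text
clock: 6.42
tcp_pos: [0.4422, -0.0554, 0.1673]
ee_rot: [1.0, -0.005, 0.0, -0.0]
contact_force: [0.4, 1.1, -0.5]
opening: 0.0398
grip_force: 0.0
```

Run:
```python
from h import *
s=snap("side")
st=readout.state();print(st["tcp_pos"],st["contact_force"],st["opening"],st["ee_rot"])
im=np.clip(s["image"].astype(float)*1.7,0,255).astype(np.uint8)
# screw end: orange blob at/below the flag
sub=im[195:220,235:260].astype(int)
m=((sub[...,0]-sub[...,2])>50).astype(np.uint8)
ys,xs=np.nonzero(m);print(len(xs))
if len(xs):
    c=[xs.max()+235,ys[xs==xs.max()].mean()+195];print(xs.min()+235,ys.min()+195,xs.max()+235,ys.max()+195)
    print(onplane(s,[[xs.mean()+235,ys.mean()+195],[xs.mean()+235,ys.max()+195]],.023))
print(proj(s,[[.517,.068,.023],[.517,.058,.023],[.517,.050,.023]]))
cv2.imwrite("pics/b5.png",cv2.resize(im[160:280,200:320],None,fx=5,fy=5)[:,:,::-1])
```

```text
[ 0.44247535 -0.05481594  0.16726205] [ 0.37311455 -0.24718279  0.34167399] 0.039816625508900444 [ 9.99990163e-01 -4.42043416e-03  3.33191983e-04 -1.49943418e-04]
0
[[244.67855873 206.12764312]
 [245.79520672 209.16696024]
 [246.69748172 211.62263403]]
```

View pics/b5.png

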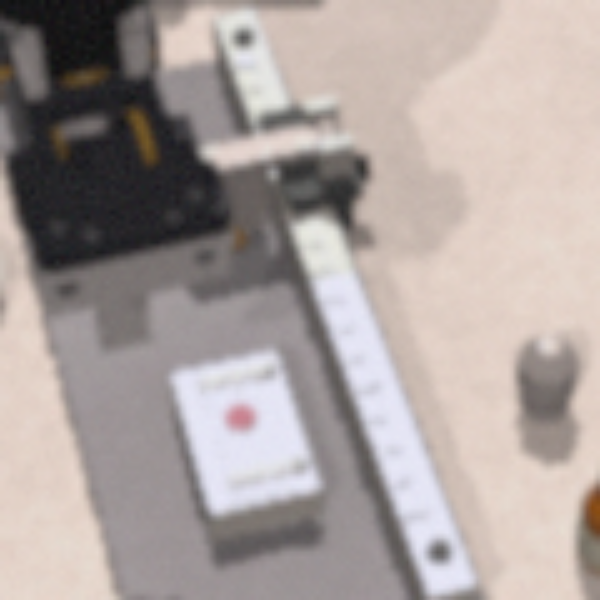

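The flag's arm is level and square to the fence at crop (260,145). The carrier is undisturbed at (245,430). I'll descend in front of it.

Call:
{"method": "play_rows", "body": {"moves": [[[0,0,0,0,0,30,0.15],[0,0,0,0,0,60,0.15],[0,0,0,0,0,90,0.15],[0,0,0,0,0,110,0.15],[0,0,0,0,0,120,0.15],[0,0,0,0,0,126,0.15],[0,0,0,0,0,126,0.15]]]}}

```text
clock: 7.05
tcp_pos: [0.4419, -0.0548, 0.0405]
ee_rot: [1.0, -0.004, -0.001, -0.0]
contact_force: [-0.5, 0.7, 0.5]
opening: 0.0397
grip_force: 0.0
```

Call:
{"method": "play_rows", "body": {"moves": [[[0,0,0,3,0,0,0.15],[0,0,0,6,0,0,0.15],[0,0,0,9,0,0,0.15],[0,0,0,12,0,0,0.15],[0,0,0,15,0,0,0.15],[0,0,0,18,0,0,0.15],[0,0,0,21,0,0,0.15],[0,0,0,24,0,0,0.15],[0,0,0,27,0,0,0.15],[0,0,0,30,0,0,0.15]]]}}

```text
clock: 7.88
tcp_pos: [0.4719, -0.0558, 0.0411]
ee_rot: [1.0, -0.005, -0.0, -0.0]
contact_force: [-2.6, -0.0, 2.4]
opening: 0.0399
grip_force: 1.5
```

Call:
{"method": "play_rows", "body": {"moves": [[[0,0,0,2,0,0,0.15],[0,0,0,4,0,0,0.15],[0,0,0,6,0,0,0.15],[0,0,0,7.5,0,0,0.15],[0,0,0,8.5,0,0,0.15],[0,0,0,9,0,0,0.15],[0,0,0,9,0,0,0.15]]]}}

```text
clock: 8.47
tcp_pos: [0.481, -0.0559, 0.0411]
ee_rot: [1.0, -0.005, 0.0, -0.0]
contact_force: [-0.3, 0.4, 0.7]
opening: 0.0402
grip_force: 0.0
```

Call:
{"method": "play_rows", "body": {"moves": [[[0,0,0,0.5,0,0,0.15],[0,0,0,1,0,0,0.15],[0,0,0,1,0,0,0.15]]]}}

```text
clock: 8.72
tcp_pos: [0.4817, -0.0559, 0.0411]
ee_rot: [1.0, -0.005, -0.0, -0.0]
contact_force: [-1.0, 0.4, -0.1]
opening: 0.0399
grip_force: 0.8
```

Call:
{"method": "play_rows", "body": {"moves": [[[0,0,0,0.5,0,0,0.15],[0,0,0,0.5,0,0,0.15]]]}}

```text
clock: 8.88
tcp_pos: [0.4823, -0.0559, 0.0411]
ee_rot: [1.0, -0.005, 0.0, -0.0]
contact_force: [-1.0, 0.1, -0.4]
opening: 0.0401
grip_force: 0.5
```

Call:
{"method": "play_rows", "body": {"moves": [[[0,0,0,0.5,0,0,0.15],[0,0,0,0.5,0,0,0.15]]]}}

```text
clock: 9.05
tcp_pos: [0.4829, -0.0559, 0.0411]
ee_rot: [1.0, -0.005, 0.0, -0.0]
contact_force: [-1.0, -0.6, -0.4]
opening: 0.0401
grip_force: 0.6
```

Call:
{"method": "play_rows", "body": {"moves": [[[0,0,0,0.5,0,0,0.15],[0,0,0,0.5,0,0,0.15]]]}}

```text
clock: 9.22
tcp_pos: [0.4829, -0.0559, 0.0411]
ee_rot: [1.0, -0.005, -0.0, -0.0]
contact_force: [-4.3, -0.5, 2.8]
opening: 0.0399
grip_force: 2.3
```

Call:
{"method": "play_rows", "body": {"moves": [[[0,0,0,0.5,0,0,0.15],[0,0,0,0.5,0,0,0.15]]]}}

```text
clock: 9.38
tcp_pos: [0.483, -0.0559, 0.041]
ee_rot: [1.0, -0.005, -0.001, 0.0]
contact_force: [-6.7, 0.9, 6.2]
opening: 0.04
grip_force: 3.6
```

Call:
{"method": "play_rows", "body": {"moves": [[[0,0,0,0.4,0,0,0.15],[0,0,0,0.4,0,0,0.15],[0,0,0,0.4,0,0,0.15]]]}}

```text
clock: 9.63
tcp_pos: [0.483, -0.0559, 0.0409]
ee_rot: [1.0, -0.005, -0.001, 0.0]
contact_force: [-8.4, 0.6, 7.8]
opening: 0.04
grip_force: 4.4
```

Call:
{"method": "play_rows", "body": {"moves": [[[0,0,0,-3,0,0,0.15],[0,0,0,-12,0,0,0.15],[0,0,0,-16,0,-25,0.15],[0,0,0,-16,10,-60,0.5],[0,0,0,-5,45,-70,1],[0,0,0,10,60,-70,1],[0,0,0,25,65,-70,1],[0,0,0,34,65,-70,1],[0,0,0,34,65,-70,1],[0,0,0,34,65,-70,1]]]}}

```text
clock: 10.47
tcp_pos: [0.517, -0.1203, 0.1107]
ee_rot: [1.0, -0.004, -0.0, -0.0]
contact_force: [-0.3, 0.5, -0.4]
opening: 0.0005
grip_force: 0.0
```

Run:
```python
from h import *
s=snap("side")
st=readout.state();print(st["tcp_pos"],st["contact_force"],st["opening"],st["ee_rot"])
im=np.clip(s["image"].astype(float)*1.7,0,255).astype(np.uint8)
cv2.imwrite("pics/b6.png",cv2.resize(im[160:280,200:320],None,fx=5,fy=5)[:,:,::-1])
```

```text
[ 0.51665936 -0.12023423  0.11062816] [-0.03330369  0.23775728 -0.73808002] -6.0738018384813054e-05 [ 9.99991736e-01 -4.02399115e-03 -5.31498924e-04 -2.30202053e-04]
```

View pics/b6.png

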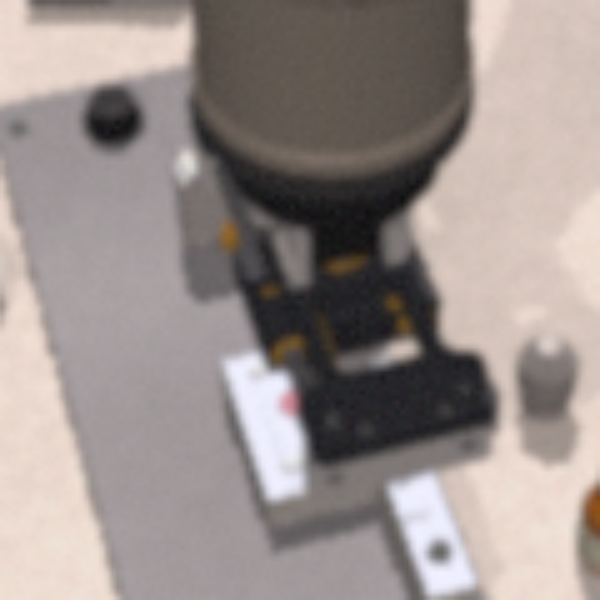

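The carrier now lies along the fence, and the gripper is right of it at TCP (0.517, -0.120). I'll descend and push along the fence.

Call:
{"method": "play_rows", "body": {"moves": [[[0,0,0,0,0,30,1],[0,0,0,0,0,55,1],[0,0,0,0,0,65,1],[0,0,0,0,0,69,1],[0,0,0,0,0,69,1],[0,0,0,0,-3,69,1],[0,0,0,0,-6,69,1],[0,0,0,0,-9,69,1]]]}}

```text
clock: 11.18
tcp_pos: [0.5182, -0.1119, 0.0431]
ee_rot: [1.0, -0.005, 0.001, 0.0]
contact_force: [0.6, -0.2, 1.1]
opening: 0.0006
grip_force: 0.0
```

Call:
{"method": "play_rows", "body": {"moves": [[[0,0,0,0,-3,0,1],[0,0,0,0,-6,0,1],[0,0,0,0,-9,0,1],[0,0,0,0,-12,0,1],[0,0,0,0,-15,0,1],[0,0,0,0,-18,0,1],[0,0,0,0,-21,0,1],[0,0,0,0,-24,0,1],[0,0,0,0,-27,0,1],[0,0,0,0,-30,0,1]]]}}

```text
clock: 12.02
tcp_pos: [0.5179, -0.082, 0.0421]
ee_rot: [1.0, -0.005, -0.0, 0.0]
contact_force: [-0.6, -3.2, 3.5]
opening: 0.0004
grip_force: 1.6
```

Call:
{"method": "play_rows", "body": {"moves": [[[0,0,0,0,-3,0,1],[0,0,0,0,-6,0,1],[0,0,0,0,-9,0,1],[0,0,0,0,-12,0,1],[0,0,0,0,-15,0,1],[0,0,0,0,-18,0,1],[0,0,0,0,-21,0,1],[0,0,0,0,-23,0,1],[0,0,0,0,-25,0,1],[0,0,0,0,-26,0,1]]]}}

```text
clock: 12.85
tcp_pos: [0.5182, -0.0559, 0.0421]
ee_rot: [1.0, -0.005, 0.0, -0.0]
contact_force: [-0.6, -3.1, 2.9]
opening: 0.0007
grip_force: 1.5
```

Run:
```python
from h import *
s=snap("side")
st=readout.state();print(st["tcp_pos"],st["contact_force"],st["opening"],st["ee_rot"])
im=np.clip(s["image"].astype(float)*1.7,0,255).astype(np.uint8)
cv2.imwrite("pics/b7.png",cv2.resize(im[170:270,200:300],None,fx=6,fy=6)[:,:,::-1])
```

```text
[ 0.51818475 -0.05577796  0.04210988] [-0.53033135 -2.25871362  0.59081785] 0.00046376934145059815 [ 9.99990019e-01 -4.46650533e-03  2.58237215e-05 -1.08313376e-04]
```

View pics/b7.png

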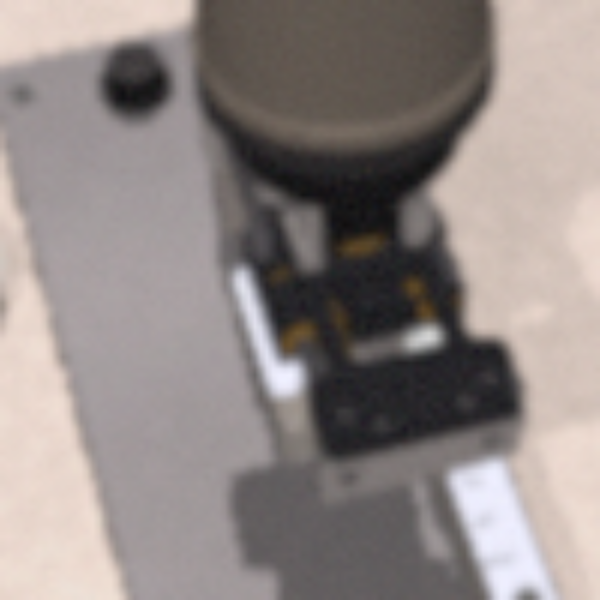

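The carrier's near edge (235,265)-(275,395) is still parallel to the fence. In the earlier pictures the screw sticks out only a few mm, so the end should be near y≈0.06. I'll go closer in steps.

Call:
{"method": "play_rows", "body": {"moves": [[[0,0,0,0,-1,0,1],[0,0,0,0,-2,0,1],[0,0,0,0,-3,0,1],[0,0,0,0,-4,0,1],[0,0,0,0,-4,0,1]]]}}

```text
clock: 13.32
tcp_pos: [0.5181, -0.052, 0.042]
ee_rot: [1.0, -0.005, -0.0, -0.0]
contact_force: [-0.3, -0.6, 0.1]
opening: 0.0003
grip_force: 0.4
```

Run:
```python
from h import *
s=snap("side");im=s["image"].astype(int)
P=onplane(s,[[246.4,207],[246.4,209],[248,207.4]],.023);print(P)
t=snap("top");print(readout.state()["contact_force"])
```

```text
[[0.52019686 0.06409295 0.023     ]
 [0.51851455 0.05806048 0.023     ]
 [0.52350815 0.06171237 0.023     ]]
[-1.28202381 -1.51699737  0.40344604]
```

Call:
{"method": "play_rows", "body": {"moves": [[[0,0,0,0,-1,0,1],[0,0,0,0,-2,0,1],[0,0,0,0,-3,0,1]]]}}

```text
clock: 13.67
tcp_pos: [0.5181, -0.0491, 0.042]
ee_rot: [1.0, -0.005, -0.0, -0.0]
contact_force: [0.6, -1.9, 0.4]
opening: 0.0008
grip_force: 0.6
```

Call:
{"method": "play_rows", "body": {"moves": [[[0,0,0,0,-1,0,1],[0,0,0,0,-2,0,1],[0,0,0,0,-3,0,1]]]}}

```text
clock: 13.92
tcp_pos: [0.5182, -0.046, 0.042]
ee_rot: [1.0, -0.005, -0.0, -0.0]
contact_force: [0.1, -1.1, -0.6]
opening: 0.0006
grip_force: 0.5
```

Left face is at y≈0.0465.

Call:
{"method": "play_rows", "body": {"moves": [[[0,0,0,0,-1,0,1],[0,0,0,0,-2,0,1],[0,0,0,0,-2,0,1]]]}}

```text
clock: 14.17
tcp_pos: [0.5183, -0.0439, 0.0421]
ee_rot: [1.0, -0.004, -0.0, -0.0]
contact_force: [-0.3, 0.1, -0.2]
opening: 0.0002
grip_force: 0.0
```

Call:
{"method": "play_rows", "body": {"moves": [[[0,0,0,0,-1,0,1],[0,0,0,0,-2,0,1],[0,0,0,0,-2,0,1]]]}}

```text
clock: 14.42
tcp_pos: [0.5183, -0.042, 0.0421]
ee_rot: [1.0, -0.005, -0.0, -0.0]
contact_force: [0.4, 0.1, -0.1]
opening: 0.0005
grip_force: 0.0
```

Call:
{"method": "play_rows", "body": {"moves": [[[0,0,0,0,-1,0,1],[0,0,0,0,-2,0,1],[0,0,0,0,-2,0,1]]]}}

```text
clock: 14.67
tcp_pos: [0.5183, -0.04, 0.0421]
ee_rot: [1.0, -0.005, 0.0, -0.0]
contact_force: [0.1, -1.0, 0.7]
opening: 0.0002
grip_force: 0.1
```

Left face is at about 0.0525.

Call:
{"method": "play_rows", "body": {"moves": [[[0,0,0,0,-0.8,0,1],[0,0,0,0,-1.6,0,1],[0,0,0,0,-1.6,0,1]]]}}

```text
clock: 14.92
tcp_pos: [0.5183, -0.0384, 0.0421]
ee_rot: [1.0, -0.005, 0.0, -0.0]
contact_force: [0.6, 0.0, 0.2]
opening: 0.0004
grip_force: 0.2
```

Call:
{"method": "play_rows", "body": {"moves": [[[0,0,0,0,-0.8,0,1],[0,0,0,0,-1.6,0,1],[0,0,0,0,-1.6,0,1]]]}}

```text
clock: 15.17
tcp_pos: [0.5184, -0.0368, 0.0421]
ee_rot: [1.0, -0.005, 0.0, -0.0]
contact_force: [0.0, -0.1, -0.8]
opening: 0.0003
grip_force: 0.3
```

Call:
{"method": "play_rows", "body": {"moves": [[[0,0,0,0,-0.8,0,1],[0,0,0,0,-1.6,0,1],[0,0,0,0,-1.6,0,1]]]}}

```text
clock: 15.42
tcp_pos: [0.5183, -0.0353, 0.0421]
ee_rot: [1.0, -0.005, -0.0, -0.0]
contact_force: [-0.1, -1.8, 0.3]
opening: 0.0005
grip_force: 0.3
```

Call:
{"method": "play_rows", "body": {"moves": [[[0,0,0,0,-0.8,0,1],[0,0,0,0,-1.6,0,1],[0,0,0,0,-1.6,0,1]]]}}

```text
clock: 15.67
tcp_pos: [0.5184, -0.0336, 0.0421]
ee_rot: [1.0, -0.005, -0.0, -0.0]
contact_force: [0.6, -0.5, 0.1]
opening: 0.0002
grip_force: 0.3
```

Call:
{"method": "play_rows", "body": {"moves": [[[0,0,0,0,-0.8,0,1],[0,0,0,0,-1.4,0,1],[0,0,0,0,-1.4,0,1]]]}}

```text
clock: 15.92
tcp_pos: [0.5184, -0.0324, 0.0421]
ee_rot: [1.0, -0.005, 0.0, -0.0]
contact_force: [0.1, -1.1, -0.4]
opening: 0.0002
grip_force: 0.8
```

Call:
{"method": "play_rows", "body": {"moves": [[[0,0,0,0,-0.7,0,1],[0,0,0,0,-1.4,0,1],[0,0,0,0,-1.4,0,1]]]}}

```text
clock: 16.17
tcp_pos: [0.5183, -0.0317, 0.0421]
ee_rot: [1.0, -0.005, -0.0, 0.0]
contact_force: [0.3, -6.2, 0.6]
opening: 0.0007
grip_force: 3.0
```

Contact with the screw. I'll bring it up gently.

Call:
{"method": "play_rows", "body": {"moves": [[[0,0,0,0,-0.3,0,1],[0,0,0,0,-0.3,0,1]]]}}

```text
clock: 16.33
tcp_pos: [0.5183, -0.0317, 0.0421]
ee_rot: [1.0, -0.005, -0.0, 0.0]
contact_force: [-1.2, -7.6, 2.1]
opening: 0.0008
grip_force: 3.7
```

Call:
{"method": "play_rows", "body": {"moves": [[[0,0,0,0,-0.3,0,1],[0,0,0,0,-0.3,0,1]]]}}

```text
clock: 16.5
tcp_pos: [0.5183, -0.0315, 0.0421]
ee_rot: [1.0, -0.005, -0.0, 0.001]
contact_force: [-0.1, -8.0, 1.1]
opening: 0.0004
grip_force: 4.2
```

```bash
python3 -c "
from h import *
for i in range(3): snapshot('top'); st=readout.state(); print(st['clock'],st['contact_force'],st['grip_force'])"
```

```text
16.55 [ 0.08478162 -8.0941602   0.71186028] 4.178726524114609
16.6 [-0.76466373 -9.37866943  0.83235344] 4.172708094120026
16.65 [-0.52330451 -8.28737728  1.57818843] 4.170752316713333
```

Call:
{"method": "play_rows", "body": {"moves": [[[0,0,0,0,-0.3,0,1],[0,0,0,0,-0.6,0,1],[0,0,0,0,-0.6,0,1]]]}}

```text
clock: 16.9
tcp_pos: [0.5183, -0.0313, 0.0421]
ee_rot: [1.0, -0.005, -0.0, 0.001]
contact_force: [-0.0, -10.2, 2.1]
opening: 0.0008
grip_force: 5.1
```

```bash
python3 -c "
from h import *
for i in range(4): snapshot('top'); st=readout.state(); print(st['clock'],st['contact_force'],st['grip_force'])"
```

```text
16.95 [ -0.04862979 -10.06656223   1.79337143] 5.099127441644669
17.0 [ 0.38275467 -9.78629018  0.85698919] 5.095524787902832
17.05 [-0.18708051 -9.70213003  1.38724891] 5.092307031154633
17.1 [-0.10929773 -9.99873033  2.19262137] 5.089470595121384
```

Call:
{"method": "play_rows", "body": {"moves": [[[0,0,0,0,-0.3,0,1],[0,0,0,0,-0.3,0,1],[0,0,0,0,-0.3,0,1],[0,0,0,0,-0.3,0,1],[0,0,0,0,-0.3,0,1],[0,0,0,0,-0.3,0,1],[0,0,0,0,-0.3,0,1],[0,0,0,0,-0.3,0,1],[0,0,0,0,-0.3,0,1],[0,0,0,0,-0.3,0,1]]]}}

```text
clock: 17.93
tcp_pos: [0.5182, -0.0312, 0.0421]
ee_rot: [1.0, -0.005, -0.0, 0.001]
contact_force: [-0.3, -10.8, 1.6]
opening: 0.0008
grip_force: 5.6
```

Call:
{"method": "play_rows", "body": {"moves": [[[0,0,0,0,0,0,1],[0,0,0,0,0,0,1],[0,0,0,0,0,0,1],[0,0,0,0,0,0,1]]]}}

```text
clock: 18.27
tcp_pos: [0.5182, -0.0311, 0.0421]
ee_rot: [1.0, -0.005, -0.0, 0.001]
contact_force: [0.0, -10.5, 1.1]
opening: 0.0003
grip_force: 5.6
```

Call:
{"method": "play_rows", "body": {"moves": [[[0,0,0,0,0.4,0,1],[0,0,0,0,0.8,0,1],[0,0,0,0,1.2,0,1],[0,0,0,0,1.6,0,1],[0,0,0,0,2.0,0,1],[0,0,0,0,2.4,0,1],[0,0,0,0,2.8,0,1],[0,0,0,0,3.3,0,1],[0,0,0,0,5,0,1],[0,0,0,0,12,0,1]]]}}

```text
clock: 19.1
tcp_pos: [0.5184, -0.0405, 0.0421]
ee_rot: [1.0, -0.004, 0.0, -0.0]
contact_force: [0.4, -0.0, 0.4]
opening: 0.0005
grip_force: 0.0
```

Call:
{"method": "play_rows", "body": {"moves": [[[0,0,0,0,10,0,1],[0,0,0,0,15,-30,1],[0,0,0,0,20,-70,1],[0,0,0,0,40,-110,1],[0,0,0,-20,75,-130,1],[0,0,0,-40,115,-130,1],[0,0,0,-60,150,-130,1],[0,0,0,-80,185,-130,1],[0,0,0,-80,220,-130,1],[0,0,0,-80,240,-130,1]]]}}

```text
clock: 19.93
tcp_pos: [0.4334, -0.2861, 0.1726]
ee_rot: [1.0, -0.007, 0.0, 0.001]
contact_force: [0.7, -0.0, 0.1]
opening: 0.0004
grip_force: 0.0
```

Call:
{"method": "play_rows", "body": {"moves": [[[0,0,0,0,35,0,1],[0,0,0,0,70,0,1],[0,0,0,0,100,0,1],[0,0,0,0,100,0,1],[0,0,0,0,100,0,1]]]}}

```text
clock: 20.35
tcp_pos: [0.4338, -0.383, 0.1717]
ee_rot: [1.0, -0.006, -0.0, -0.0]
contact_force: [-0.4, 0.9, 0.3]
opening: 0.0004
grip_force: 0.0
```

Run:
```python
from h import *
t=snap("top");s=snap("side");print(readout.state()["tcp_pos"])
for v in(t,s): v["image"]=np.clip(v["image"].astype(float)*1.5,0,255).astype(np.uint8)
a=cv2.resize(t["image"][185:265,190:290],(500,400),interpolation=cv2.INTER_CUBIC); b=cv2.resize(s["image"][160:260,220:295],(300,400),interpolation=cv2.INTER_CUBIC)
cv2.imwrite("pics/end.png",np.hstack([a,b])[:,:,::-1])
```

```text
[ 0.43469327 -0.38057254  0.17183233]
```

View pics/end.png

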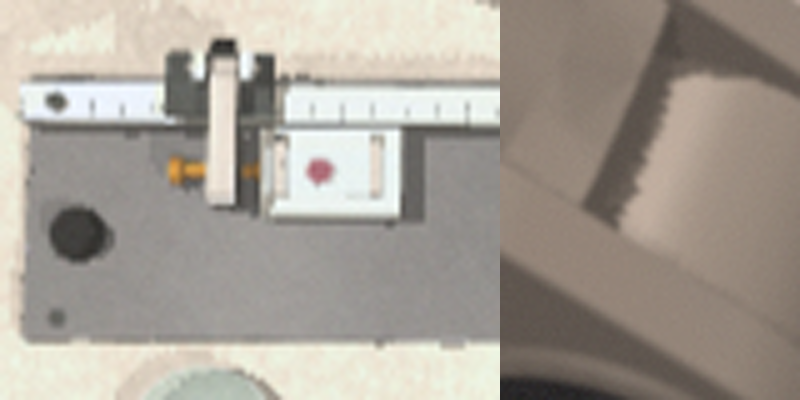

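In the top view, the carrier's far edge at (265-405,127) lies along the fence, and its left face meets the brass screw end at (260,170). The dust cap is untouched, and the arm blocks the side view. I'll confirm the fence contact with a light two-finger touch on the near face.

Call:
{"method": "play_rows", "body": {"moves": [[[0,0,0,2,-40,0,0.15],[0,0,0,4,-80,0,0.15],[0,0,0,6,-120,0,0.15],[0,0,0,8,-160,0,0.15],[0,0,0,10,-200,0,0.15],[0,0,0,14,-240,0,0.15],[0,0,0,18,-280,0,0.15],[0,0,0,22,-320,0,0.15],[0,0,0,26,-360,0,0.15],[0,0,0,30,-400,0,0.15]]]}}

```text
clock: 21.28
tcp_pos: [0.4681, 0.0216, 0.1725]
ee_rot: [1.0, -0.004, 0.0, 0.0]
contact_force: [0.8, -0.5, -0.1]
opening: 0.0397
grip_force: 0.0
```

Call:
{"method": "play_rows", "body": {"moves": [[[0,0,0,0,-2,20,0.15],[0,0,0,0,-2,60,0.15],[0,0,0,0,-2,95,0.15],[0,0,0,0,-2,118,0.15],[0,0,0,0,-2,128,0.15],[0,0,0,0,-2,130,0.15],[0,0,0,0,-2,130,0.15]]]}}

```text
clock: 21.87
tcp_pos: [0.4688, 0.0213, 0.0425]
ee_rot: [1.0, -0.004, -0.0, -0.0]
contact_force: [-0.2, -0.9, 0.9]
opening: 0.0396
grip_force: 0.0
```

Call:
{"method": "play_rows", "body": {"moves": [[[0,0,0,4,0,0,0.15],[0,0,0,8,0,0,0.15],[0,0,0,10,0,0,0.15],[0,0,0,12,0,0,0.15],[0,0,0,13,0,0,0.15],[0,0,0,13,0,0,0.15]]]}}

```text
clock: 22.37
tcp_pos: [0.4823, 0.0208, 0.0424]
ee_rot: [1.0, -0.005, 0.0, -0.0]
contact_force: [-0.3, -0.9, 0.5]
opening: 0.0397
grip_force: 0.0
```

Call:
{"method": "play_rows", "body": {"moves": [[[0,0,0,0.4,0,0,0.15],[0,0,0,0.8,0,0,0.15],[0,0,0,0.8,0,0,0.15]]]}}

```text
clock: 22.62
tcp_pos: [0.4826, 0.0208, 0.0421]
ee_rot: [1.0, -0.005, -0.0, -0.0]
contact_force: [-0.2, 0.2, 0.7]
opening: 0.0395
grip_force: 0.0
```

Call:
{"method": "play_rows", "body": {"moves": [[[0,0,0,0.4,0,0,0.15],[0,0,0,0.4,0,0,0.15],[0,0,0,0.4,0,0,0.15]]]}}

```text
clock: 22.87
tcp_pos: [0.483, 0.0208, 0.0421]
ee_rot: [1.0, -0.005, -0.0, -0.0]
contact_force: [0.6, -0.0, 0.4]
opening: 0.0398
grip_force: 0.0
```

Call:
{"method": "play_rows", "body": {"moves": [[[0,0,0,0.3,0,0,0.15],[0,0,0,0.3,0,0,0.15]]]}}

```text
clock: 23.03
tcp_pos: [0.4832, 0.0208, 0.0421]
ee_rot: [1.0, -0.005, -0.0, -0.0]
contact_force: [-0.6, -0.4, -0.4]
opening: 0.0398
grip_force: 0.5
```

Call:
{"method": "play_rows", "body": {"moves": [[[0,0,0,0.3,0,0,0.15],[0,0,0,0.3,0,0,0.15]]]}}

```text
clock: 23.2
tcp_pos: [0.4833, 0.0208, 0.042]
ee_rot: [1.0, -0.005, -0.0, 0.0]
contact_force: [-3.2, 0.1, 2.7]
opening: 0.0399
grip_force: 1.8
```

Call:
{"method": "play_rows", "body": {"moves": [[[0,0,0,0.3,0,0,0.15],[0,0,0,0.3,0,0,0.15]]]}}

```text
clock: 23.37
tcp_pos: [0.4839, 0.0207, 0.042]
ee_rot: [1.0, -0.005, -0.0, 0.0]
contact_force: [-2.0, -0.4, -1.0]
opening: 0.0401
grip_force: 0.7
```

There was a small gap at the fence, so the check was worth doing. I'll close it.

Call:
{"method": "play_rows", "body": {"moves": [[[0,0,0,0.3,0,0,0.15],[0,0,0,0.3,0,0,0.15]]]}}

```text
clock: 23.53
tcp_pos: [0.484, 0.0207, 0.042]
ee_rot: [1.0, -0.005, -0.0, 0.0]
contact_force: [-4.0, -1.0, 3.0]
opening: 0.0398
grip_force: 2.2
```

Call:
{"method": "play_rows", "body": {"moves": [[[0,0,0,0.3,0,0,0.15],[0,0,0,0.3,0,0,0.15]]]}}

```text
clock: 23.7
tcp_pos: [0.484, 0.0207, 0.042]
ee_rot: [1.0, -0.005, -0.001, 0.0]
contact_force: [-6.8, -0.0, 3.7]
opening: 0.0398
grip_force: 3.2
```

Call:
{"method": "play_rows", "body": {"moves": [[[0,0,0,0.3,0,0,0.15],[0,0,0,0.3,0,0,0.15]]]}}

```text
clock: 23.87
tcp_pos: [0.4841, 0.0207, 0.042]
ee_rot: [1.0, -0.005, -0.001, 0.0]
contact_force: [-7.5, 0.8, 7.2]
opening: 0.0401
grip_force: 4.1
```

Now it is seated at 0.484. I'll go back to the right-hand face, with the yaw trimmed slightly to the fence, and repeat the press.

Call:
{"method": "play_rows", "body": {"moves": [[[0,0,0.004,-1,0,0,0.15],[0,0,0.004,-3,0,0,0.15],[0,0,0.004,-12,0,0,0.15],[0,0,0.004,-17,0,-25,0.15],[0,0,0.004,-17,10,-60,0.5],[0,0,0.004,-5,45,-70,1],[0,0,0.004,10,58,-70,1],[0,0,0.004,25,63,-70,1],[0,0,0.004,31,63,-70,1],[0,0,0.004,31,63,-70,1]]]}}

```text
clock: 24.7
tcp_pos: [0.5159, -0.0423, 0.112]
ee_rot: [1.0, -0.007, 0.0, -0.0]
contact_force: [-1.2, -0.3, -0.1]
opening: 0.0034
grip_force: 0.0
```

Call:
{"method": "play_rows", "body": {"moves": [[[0,0,0,0,0,30,1],[0,0,0,0,0,55,1],[0,0,0,0,0,65,1],[0,0,0,0,0,70,1],[0,0,0,0,0,70,1],[0,0,0,0,0,70,1]]]}}

```text
clock: 25.2
tcp_pos: [0.5154, -0.0421, 0.0428]
ee_rot: [1.0, -0.006, 0.0, -0.0]
contact_force: [1.0, -0.4, 0.3]
opening: 0.0009
grip_force: 0.0
```

Call:
{"method": "play_rows", "body": {"moves": [[[0,0,0,0.5,-3,0,1],[0,0,0,0.5,-6,0,1],[0,0,0,0.5,-8,0,1],[0,0,0,0.5,-9,0,1],[0,0,0,0.5,-9,0,1]]]}}

```text
clock: 25.62
tcp_pos: [0.5161, -0.0331, 0.0424]
ee_rot: [1.0, -0.006, 0.0, -0.0]
contact_force: [0.5, 0.5, -0.0]
opening: 0.0002
grip_force: 0.0
```

Call:
{"method": "play_rows", "body": {"moves": [[[0,0,0,0,-0.5,0,1],[0,0,0,0,-1,0,1],[0,0,0,0,-1,0,1]]]}}

```text
clock: 25.87
tcp_pos: [0.5159, -0.0326, 0.0421]
ee_rot: [1.0, -0.007, 0.0, 0.0]
contact_force: [-0.5, 0.1, 0.5]
opening: 0.0005
grip_force: 0.0
```

Call:
{"method": "play_rows", "body": {"moves": [[[0,0,0,0.2,-0.5,0,1],[0,0,0,0.2,-1,0,1],[0,0,0,0.2,-1,0,1]]]}}

```text
clock: 26.12
tcp_pos: [0.516, -0.0321, 0.0421]
ee_rot: [1.0, -0.007, -0.0, 0.0]
contact_force: [-1.2, -4.8, 2.0]
opening: 0.0005
grip_force: 2.3
```

Call:
{"method": "play_rows", "body": {"moves": [[[0,0,0,0.2,-0.5,0,1],[0,0,0,0.2,-1,0,1],[0,0,0,0.2,-1,0,1]]]}}

```text
clock: 26.37
tcp_pos: [0.5159, -0.0318, 0.0421]
ee_rot: [1.0, -0.007, -0.0, 0.001]
contact_force: [-2.2, -8.5, 3.7]
opening: 0.0004
grip_force: 4.1
```

Call:
{"method": "play_rows", "body": {"moves": [[[0,0,0,0.1,-0.4,0,1],[0,0,0,0.1,-0.7,0,1],[0,0,0,0.1,-0.7,0,1]]]}}

```text
clock: 26.62
tcp_pos: [0.516, -0.0315, 0.0421]
ee_rot: [1.0, -0.007, -0.0, 0.001]
contact_force: [-2.8, -10.1, 6.0]
opening: 0.0004
grip_force: 5.4
```

Call:
{"method": "play_rows", "body": {"moves": [[[0,0,0,0,0,0,1],[0,0,0,0,0,0,1],[0,0,0,0,0,0,1],[0,0,0,0,0,0,1],[0,0,0,0,0,0,1],[0,0,0,0,0,0,1],[0,0,0,0,0,0,1],[0,0,0,0,0,0,1],[0,0,0,0,0,0,1],[0,0,0,0,0,0,1]]]}}

```text
clock: 27.45
tcp_pos: [0.516, -0.0315, 0.0421]
ee_rot: [1.0, -0.007, -0.0, 0.001]
contact_force: [-3.1, -10.8, 5.3]
opening: 0.0006
grip_force: 5.4
```

Call:
{"method": "play_rows", "body": {"moves": [[[0,0,0,0,0,0,1],[0,0,0,0,0,0,1],[0,0,0,0,0,0,1]]]}}

```text
clock: 27.7
tcp_pos: [0.5159, -0.0315, 0.0421]
ee_rot: [1.0, -0.007, -0.0, 0.001]
contact_force: [-2.9, -10.1, 4.5]
opening: 0.0003
grip_force: 5.4
```

Call:
{"method": "play_rows", "body": {"moves": [[[0,0,0,0,0.4,0,1],[0,0,0,0,0.8,0,1],[0,0,0,0,1.2,0,1],[0,0,0,0,1.6,0,1],[0,0,0,0,2.0,0,1],[0,0,0,0,2.4,0,1],[0,0,0,0,2.8,0,1],[0,0,0,0,3.3,0,1],[0,0,0,0,5,0,1],[0,0,0,0,12,0,1]]]}}

```text
clock: 28.53
tcp_pos: [0.5165, -0.0409, 0.0422]
ee_rot: [1.0, -0.006, 0.0, -0.0]
contact_force: [0.1, 0.2, 0.1]
opening: 0.001
grip_force: 0.0
```

Call:
{"method": "play_rows", "body": {"moves": [[[0,0,0,0,10,0,1],[0,0,0,0,15,-30,1],[0,0,0,0,20,-70,1],[0,0,0,0,40,-110,1],[0,0,0,-20,75,-130,1],[0,0,0,-40,115,-130,1],[0,0,0,-60,150,-130,1],[0,0,0,-80,180,-130,1],[0,0,0,-80,180,-130,1]]]}}

```text
clock: 29.28
tcp_pos: [0.4291, -0.2279, 0.1723]
ee_rot: [1.0, -0.011, -0.001, 0.001]
contact_force: [-0.5, -1.4, -0.3]
opening: -0.0
grip_force: 0.0
```

Run:
```python
from h import *
t=snap("top")
T=lambda p:np.array(p,float)/5+[190-.4,185-.4]
g=t["image"].astype(int).min(2)[208:232,240:275].astype(np.uint8)
th,m=cv2.threshold(g,0,255,cv2.THRESH_BINARY+cv2.THRESH_OTSU)
y,x=np.nonzero(m[6:]); P=onplane(t,np.c_[x+240,y+214],.034); print(th,len(x),P.mean(0))
# near-edge slope per column
e=[(c+240,np.nonzero(m[:,c])[0].max()+208) for c in range(8,26) if m[:,c].any()]
print(e); print(readout.state()["contact_force"],readout.state()["tcp_pos"])
```

```text
119.0 357 [0.51292483 0.01783644 0.034     ]
[(248, np.int64(227)), (249, np.int64(227)), (250, np.int64(227)), (251, np.int64(227)), (252, np.int64(227)), (253, np.int64(227)), (254, np.int64(227)), (255, np.int64(227)), (256, np.int64(227)), (257, np.int64(227)), (258, np.int64(227)), (259, np.int64(227)), (260, np.int64(227)), (261, np.int64(227)), (262, np.int64(227)), (263, np.int64(227)), (264, np.int64(227)), (265, np.int64(227))]
[0.41279455 1.4171543  0.25796122] [ 0.43108449 -0.22519147  0.17233258]
```

```bash
python3 -c "
from station import r
print(r.sign_off())"
```

```text
the job is handed in; nothing more can be done
None
```

The flag is fully down and the carrier is flush to the fence and against the screw. The first press left a fence gap of about 0.7 mm, so I closed it and pressed again at about 10.5 N for just over a second, then handed the job in at about 29 s with the arm clear.

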